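# Level and steady the base of a remote camera

## Task

The little pan-tilt camera stands on a plate that leans towards its two handwheel jacks and rocks, because their feet are not wound down far enough. Wind the two jacks down by their handwheels until the plate is level to about half a degree and all four feet bear firmly on their packers so that nothing rocks, then let go. Go gently: do not touch the camera, lean on the plate, or shove it about, and leave the other things on the table alone.

Things in the scene. Friction and masses are not known exactly. Their poses are not given: they have to be found in the camera images.
- base: Square aluminium plate 280 x 280 x 8 mm on four feet, 3 to 4 kg in all (a fair share is some 8 N a foot). Origin: its centre in plan, 44 mm below its top, level with the bottoms of the fixed feet. z is vertical when level; -x is the side of the two jacks, nearer the robot. Feet at x and y = +-110 mm. Balances about 17 mm to +x of the centre: as found it stands on the fixed feet and one jack; the other jack's foot hangs or barely touches.
- wheel_left (a point): Centre of the left jack's handwheel (plate frame -110, +110, 77 mm): round knurled dark steel wheel, diameter 50, height 22 mm, on a housing 36 mm across, its underside 22 mm above the plate's top. It turns but does not rise or sink in the plate; the 14 mm spindle stands 13 mm out of its top and sinks as the foot goes down.
- wheel_right (a point): Centre of the right jack's handwheel (plate frame x = -110, y = -110, z = 77 mm), the same as the left one.
- jack_left (a joint): Turn of the left handwheel, rad, 0 at the start, stops at -0.6 and 4.2. Anticlockwise seen from above is positive and winds the foot down 20 mm a turn (3.18 mm per rad). It takes about 0.12 N m and stays where it is left.
- jack_right (a joint): Turn of the right handwheel, the same as the left one.
- jack_foot_left: Rubber foot of the left jack, 44 mm across, squeezing about 1 mm per 20 N (all four do); origin at the centre of the foot's bottom. Under each foot lies a fixed plywood packer 85 mm square: 12 mm high under the fixed feet, and 3 to 8.2 mm lower under the jacks, the two differing by 1.7 to 5.2 mm, either way round. A spare packer lies beyond the plate.
- jack_foot_right: Rubber foot of the right jack; origin at the centre of the foot's bottom.
- fixed_foot_left: Rubber foot bolted to the plate at its far left corner (plate x = +110, y = +110 mm), 44 mm across; origin at the centre of its bottom.
- fixed_foot_right: Rubber foot bolted to the plate at its far right corner (plate x = +110, y = -110 mm); origin at the centre of its bottom.
- camera: Grey pan-tilt camera screwed to the plate, 55 mm to the +x side of its centre; round foot 128 mm in diameter, 146 mm high above the plate. Origin: centre of its underside on the plate's top. Not to be touched.
- tape: Black roll of tape lying flat, 104 mm across, 48 mm high, beside the plate on the left; origin at the centre of its underside.
- spraycan: Aluminium can with a paper label, 64 mm across, 190 mm high, standing on the right; origin at the centre of its underside.
- radio: Black hand-held radio lying on its back on the right, nearer the robot, 58 x 115 x 34 mm with a stub aerial; origin at the centre of its underside.

How it is judged:
By the outcome, as a careful person would: the job done as asked, in the order asked, and still so for the second after the job is handed in, with the robot touching nothing.
It also fails if it takes over 72 s, if anything falls off the work surface, if the arm or the gripper's body presses on something with over 40 N, if the wrist force passes 120 N, or if a joint passes its speed limit or range.

## Robot

A 6-joint arm with a two-finger parallel gripper is mounted at the origin on the work surface. World frame = base frame: x ahead of the robot, y to its left, z up, the work surface at z = 0. Lengths are in m, angles in rad, forces in N, time in s.
With the tool pointing down it reaches from about 0.25 to 0.775 m from the base axis. Payload 4 kg.
Tool frame: the origin (TCP) lies midway between the tips of the shut fingers; the grasp point (between the pads) lies 19 mm behind it; z points along the fingers, y is the direction in which the jaws open and shut (so a half turn about z gives the same grasp; the last joint's range is limited). The gripper opens to 94 mm and grips with 3 to 60 N. Pads are 16 mm wide; open, the fingers measure 119 mm over their backs; the gripper's body (75 mm by 177 mm) begins 78 mm behind the grasp point.
Start: joints at [-1.24, 0.087, 1.371, -0, 1.684, -0.103], TCP at [0.231, -0.499, 0.206] pointing down, gripper open.
Joint ranges: [-3.1, 3.1], [-0.76, 2.03], [0.27, 2.55], [-1.08, 4.22], [0.17, 2.65], [-2.57, 2.57]. Speed limits (rad/s): [2.79, 2.79, 3.14, 3.14, 3.14, 3.14].

## Interface

Orientations are given as [roll, pitch, yaw] about the fixed x, y, z axes, in that order (R = Rz(yaw) Ry(pitch) Rx(roll)).
In Python, from bench import get_obs, snapshot, ticket gives the robot as it stands.
- The arm moves only by the shell command python3 -m creep 'ROWS' [OPENING]. ROWS is JSON, a list that holds one entry, the list of rows, each a list of 4 numbers: the shift along the tool's x, y, z in mm, then the turn about the tool's z in degrees. A call has 1 to 8 rows; each row shifts and turns the commanded pose from where the row before left it, along the tool's axes as they then stand; what a row does not reach is not made up. A row lasts 1/8 s, in which the tool goes at most 62.5 mm and 10.7 degrees, less where a joint would pass 70% of its speed; a pose out of reach is approached as far as the arm can. A call with a gripper value outside its range is refused whole. OPENING is the opening, from 0 (shut) to 1 (fully open), set as the call begins (- or left out, the last holds). The fingers move at their own pace and stop on an object; the grip force is fixed at half the most. Time passes only in rows, so rows that do not move let the fingers close. It gives the time, the measured TCP pose, the force and the opening at its end, in the units of the state.
- get_obs(): the state, without advancing time (a new reading comes with each control period).
- snapshot(name): name is "scene" or "top"; returns a dict with "color" (480x640x3 uint8, red, green, blue), "depth" (480x640 float32, m along the optical axis (not along the pixel's ray), 0 where there is no reading), "fx", "fy", "cx", "cy" (pixels), "extrinsics" (4x4, takes a point from world to camera coordinates). Camera axes: x right, y down, z forward; pixel columns grow to the right and rows downward; lengths in m; the calibration is good to about 2 mm. A picture is of the moment at which its call begins.
- ticket.close_job(): hands the job in, once; it reports no verdict.
The state is a dict: "time": time; "joint_positions": joint angles; "qvel": joint speeds; "joint_torque": joint torques, N m; "tool_pos": TCP position; "ee_rot": TCP orientation; "wrist_force": force on the tool from outside, world axes, zero at the start; "wrist_torque": the same for the moment, N m; "width": finger opening in m.
Only numpy, scipy, OpenCV 4.12 (cv2) and the standard library are available. Lean on these libraries where they do the work, as an engineer would, in place of code of your own. Each camera call takes 0.05 s, during which the arm holds its last target. There are 200 camera calls.

## Working session

There is one attempt and no reset: what is moved stays moved. The work goes in short steps, Python scripts to look and compute and a shell command to move; the robot and the scene stay as the last step left them, time stands still between calls to the robot, and variables do not carry over. Pictures are saved under pics/ and viewed, on a budget of 10 in all, crops included, one or two more only if the job needs it, and the job is handed in when it is done.

```bash
mkdir -p pics; ls
cat > h.py <<'E'
import numpy as np, cv2
from bench import get_obs, snapshot, ticket
def pts(s):
    d=s["depth"]; v,u=np.indices(d.shape)
    P=np.stack([(u-s["cx"])/s["fx"]*d,(v-s["cy"])/s["fy"]*d,d],-1)
    E=np.array(s["extrinsics"]); W=(P-E[:3,3])@E[:3,:3]
    W[d==0]=np.nan
    return W
def save(s,n): cv2.imwrite(n,s["color"][...,::-1])
E
python3 - <<'E'
from h import *
for n in("scene","top"):
    s=snapshot(n); save(s,f"pics/{n}0.png"); np.savez(f"{n}0.npz",W=pts(s),c=s["color"],E=s["extrinsics"],K=[s["fx"],s["fy"],s["cx"],s["cy"]])
    print(n,s["fx"],np.array(s["extrinsics"]).round(3).tolist())
print(get_obs())
E
```

```text
pics
scene 617.7545751095585 [[-0.444, 0.896, -0.015, 0.229], [0.66, 0.316, -0.682, -0.312], [-0.606, -0.312, -0.731, 1.886], [0.0, 0.0, 0.0, 1.0]]
top 506.3598698664244 [[-0.029, -1.0, -0.0, -0.005], [-0.991, 0.029, -0.131, 0.566], [0.13, -0.003, -0.991, 1.183], [0.0, 0.0, 0.0, 1.0]]
{'time': 0.1, 'joint_positions': array([-1.24009099e+00,  8.79173165e-02,  1.37211168e+00, -1.47071620e-05,
        1.68357857e+00, -1.03097596e-01]), 'qvel': array([ 0.00228447, -0.00168549, -0.0056021 ,  0.00022734, -0.00112547,
        0.00058213]), 'joint_torque': array([ 2.87430237e-03, -3.41250587e+01, -3.03301978e+01,  7.20877480e-02,
        3.05026013e-02, -9.05659863e-05]), 'tool_pos': array([ 0.23101027, -0.49859154,  0.20439707]), 'ee_rot': array([-3.13958694e+00, -1.92825334e-04,  4.33801094e-01]), 'wrist_force': array([ 0.35108531,  0.00162809, -0.30365933]), 'wrist_torque': array([-0.02713769,  0.02606442,  0.03234953]), 'width': 0.09391098344346958}
```

View pics/scene0.png

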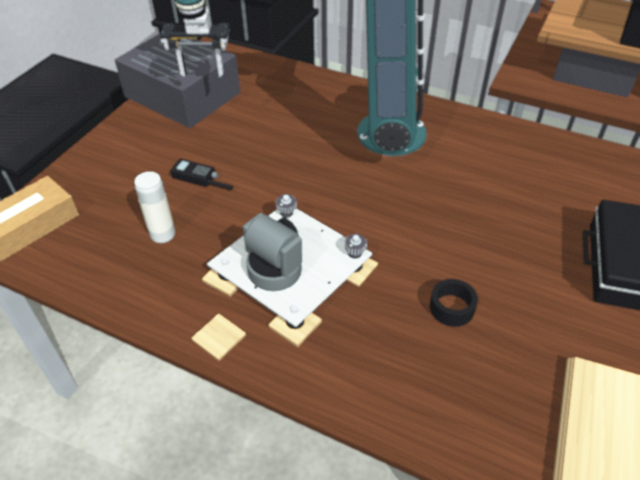

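View pics/top0.png

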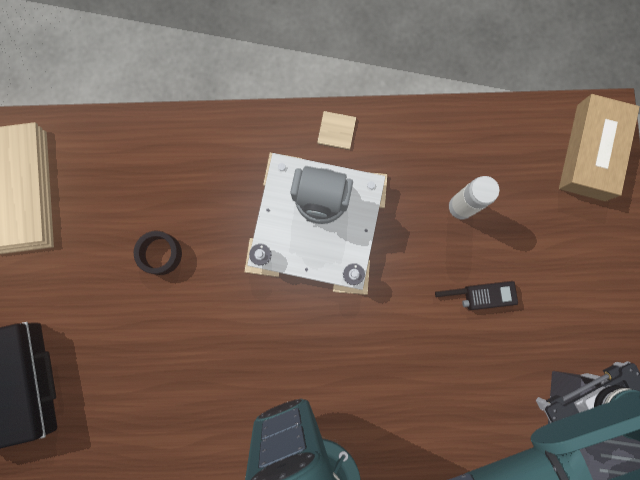

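The top view shows the plate around (315,220), its left wheel at (260,255) and its right wheel at (353,274). The tape is at (158,252), the can at (475,195) and the radio at (490,296). The scene view agrees. Next I'll measure the plate plane, the wheels and the packers.

```bash
cat >> h.py <<'E'
def plate(W,c,verbose=True):
    x,y,z=W[...,0],W[...,1],W[...,2]
    hsv=cv2.cvtColor(np.ascontiguousarray(c),cv2.COLOR_RGB2HSV)
    m=(hsv[...,1]<40)&(hsv[...,2]>140)&(z>.03)&(z<.075)&(abs(y)<.3)&(x>.3)&(x<.8)
    m=cv2.erode(m.astype(np.uint8),np.ones((3,3)))>0
    n,l,st,_=cv2.connectedComponentsWithStats(m.astype(np.uint8)); m=l==1+np.argmax(st[1:,4])
    P=W[m]; k=np.ones(len(P),bool)
    for _ in range(6):
        A=np.c_[P[:,:2],np.ones(len(P))]; co=np.linalg.lstsq(A[k],P[k,2],rcond=None)[0]; r=P[:,2]-A@co
        k=abs(r)<max(.0015,2*r[k].std())
    rect=cv2.minAreaRect((P[:,:2]*1000).astype(np.float32))
    return co,r[k].std(),k.sum(),rect,m
def wheel(W,co,g,lo=.03,hi=.075):
    h=W[...,2]-(W[...,:2]@co[:2]+co[2])
    k=(np.hypot(W[...,0]-g[0],W[...,1]-g[1])<.045)&(h>lo)&(h<hi)
    return W[k],h[k],k
E
python3 - <<'E'
from h import *
for n in("top","scene"):
    f=np.load(n+"0.npz"); W=f["W"]; c=f["c"]
    co,s,N,rect,m=plate(W,c); print(n,"slopes deg",np.degrees(co[:2]).round(2),"z0",co[2],s*1000,N,rect)
    b=cv2.boxPoints(rect); print(b.round(0).tolist())
    px=[(260,255),(353,274)] if n=="top" else [(357,245),(287,205)]
    for u,v in px:
        g=np.nanmedian(W[v-3:v+4,u-3:u+4].reshape(-1,3),0); 
        for _ in range(3):
            P,h,k=wheel(W,co,g); q=P[(h>.036)&(h<.052)]; 
            (cx,cy),r=cv2.minEnclosingCircle((q[:,:2]*1000).astype(np.float32)); g=np.r_[cx/1000,cy/1000,0]
        print(" wheel",(cx,cy),r,"med",np.median(q,0).round(4),len(q), "hist h",np.histogram(h,np.arange(.03,.075,.004))[0])
f=np.load("top0.npz");W=f["W"];hsv=cv2.cvtColor(f["c"],cv2.COLOR_RGB2HSV)
for nm,(u,v) in dict(tape=(140,252),can=(484,188),radio=(490,296),spare=(338,130),pL=(250,268),pR=(350,290),pFR=(382,200),tableL=(230,268),tableR=(350,305)).items(): print(nm,W[v,u].round(4),hsv[v,u])
E
```

```text
top slopes deg [ 1.84 -0.33] z0 0.033291680066892294 1.7542947072140103 7433 ((619.2169189453125, -21.175277709960938), (274.4435729980469, 274.6959228515625), 76.46375274658203)
[[454.0, -122.0], [721.0, -187.0], [785.0, 80.0], [518.0, 144.0]]
 wheel (536.3899536132812, 111.14070892333984) 25.92926597595215 med [0.5354 0.1106 0.0939] 351 hist h [  6   5  75 201  70   5  15  15   0   0   0]
 wheel (485.25445556640625, -102.30552673339844) 26.05624771118164 med [ 0.4844 -0.1015  0.0938] 355 hist h [  2   3  60 216  72   6  22   9   0   0   0]
scene slopes deg [ 1.71 -0.16] z0 0.03542905256682288 1.8331957226811808 4774 ((617.006103515625, -16.48406982421875), (278.1285400390625, 280.33831787109375), 76.2170639038086)
[[448.0, -118.0], [720.0, -185.0], [786.0, 85.0], [514.0, 152.0]]
 wheel (534.3115844726562, 114.53211975097656) 28.445463180541992 med [0.5398 0.1178 0.0948] 277 hist h [ 19  22  77 121  65   6  17   7   0   0   0]
 wheel (481.4717102050781, -97.4426040649414) 28.73080062866211 med [ 0.4883 -0.0945  0.0941] 233 hist h [ 23  29  42 106  60   7  11  10   0   0   0]
tape [0.5549 0.4035 0.0419] [ 7 83 40]
can [ 0.6525 -0.3801  0.1912] [105   5 215]
radio [ 0.4259 -0.4308  0.0297] [165  26  60]
spare [ 0.856  -0.0827  0.0101] [ 19  56 214]
pL [0.5114 0.1447 0.0107] [ 19  52 220]
pR [ 0.4507 -0.098   0.0085] [ 18  57 169]
pFR [ 0.6703 -0.1851  0.0165] [ 18  59 176]
tableL [ 0.514   0.196  -0.0032] [ 10 105 119]
tableR [ 0.4145 -0.0973 -0.0012] [  9  97 113]
```

```bash
cat >> h.py <<'E'
from scipy.spatial.transform import Rotation as Ro
def delta(t):
    o=get_obs(); R=Ro.from_euler("xyz",o["ee_rot"]).as_matrix()
    d=R.T@(np.array(t)-o["tool_pos"]); print("tool delta mm",(d*1000).round(1),"pos",o["tool_pos"].round(4),"rot",o["ee_rot"].round(4),"q",o["joint_positions"].round(2),"F",o["wrist_force"].round(1),"w",round(o["width"],4),"t",o["time"])
E
python3 -m creep '[[[20,-12,0,0],[45,-29,0,0],[55,-35,0,0],[55,-35,0,0],[55,-35,0,0],[55,-35,0,0],[50,-32,0,0],[35,-22,0,0]]]' 1
python3 -c "
from h import *
delta([.4836,-.1003,.130])"
```

```text
time: 1.1
tool_pos: [0.4628, -0.1355, 0.2056]
ee_rot: [-3.141, -0.001, 0.437]
wrist_force: [0.2, -0.2, -0.4]
width: 0.0936
tool delta mm [ 33.7 -23.1  75.6] pos [ 0.4628 -0.1355  0.2056] rot [-3.1411e+00 -6.0000e-04  4.3680e-01] q [-0.4  -0.06  1.52  0.    1.68  0.73] F [ 0.2 -0.2 -0.4] w 0.0936 t 1.1
```

```bash
python3 -m creep '[[[15,-9,5,0],[12,-8,25,0],[0,0,30,0],[0,0,15,0],[0,0,0,0],[0,0,0,0]]]'
python3 - <<'E'
from h import *
delta([.4836,-.1003,.130])
s=snapshot("scene"); W=pts(s); save(s,"pics/s1full.png"); np.savez("s1.npz",W=W,c=s["color"])
cv2.imwrite("pics/s1.png",cv2.resize(s["color"][130:290,200:400,::-1],None,fx=4,fy=4,interpolation=cv2.INTER_CUBIC)[:600])
E
```

```text
time: 1.85
tool_pos: [0.4802, -0.1132, 0.1317]
ee_rot: [3.14, -0.001, 0.433]
wrist_force: [0.3, 0.2, 0.1]
width: 0.0938
tool delta mm [  8.5 -10.3   1.7] pos [ 0.4802 -0.1132  0.1317] rot [ 3.14e+00 -1.40e-03  4.33e-01] q [-0.35 -0.01  1.62 -0.    1.53  0.79] F [0.3 0.2 0.1] w 0.0938 t 1.85
```

View pics/s1.png

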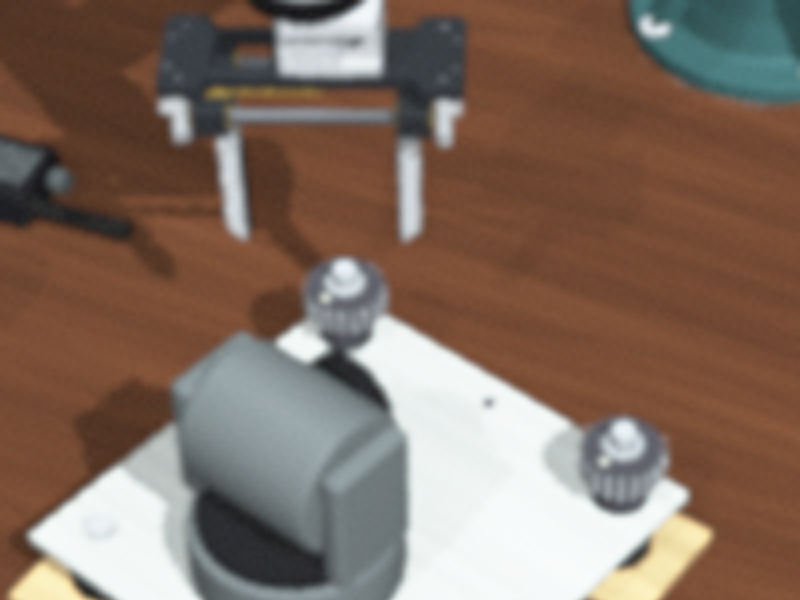

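The picture shows both open fingertips, at full-frame pixels (260,189.5) and (302,189.5). The right spindle top is at (286,197) and the left one at (356,238). I'll cast these as rays, using the known tip height to calibrate.

```bash
cat >> h.py <<'E'
def ray(s,u,v,z):
    E=np.array(s["extrinsics"]); R,t=E[:3,:3],E[:3,3]; o=-R.T@t
    d=R.T@np.array([(u-s["cx"])/s["fx"],(v-s["cy"])/s["fy"],1]); return (o+d*(z-o[2])/d[2])
E
python3 - <<'E'
from h import *
s=snapshot("scene"); W=pts(s); o=get_obs(); delta([.4836,-.1003,.130])
for u,v in((260,189.5),(302,189.5)): print("tip",ray(s,u,v,o["tool_pos"][2]).round(4))
R=Ro.from_euler("xyz",o["ee_rot"]).as_matrix(); 
E=np.array(s["extrinsics"])
for sg in(-1,1):
    p=o["tool_pos"]+sg*.053*R[:,1]; c=E[:3,:3]@p+E[:3,3]; print("pred",c[0]/c[2]*s["fx"]+s["cx"],c[1]/c[2]*s["fy"]+s["cy"])
print("spR",ray(s,286,197,.1055).round(4),"spL",ray(s,356,238,.106).round(4))
# spindle / wheel by gray contour: finger tips bright mask
t=snapshot("top")
f=np.load("top0.npz")
g=cv2.cvtColor(f["c"],cv2.COLOR_RGB2GRAY)
for nm,u,v in(("L",260,255),("R",353,274)):
    # wheel dark ring mask, circle fit in image
    m=((g[v-16:v+17,u-16:u+17]<120)).astype(np.uint8)
    cs=max(cv2.findContours(m,0,2)[0],key=cv2.contourArea); (a,b),r=cv2.minEnclosingCircle(cs)
    print(nm,"topcircle px",u-16+a,v-16+b,r,ray(t,u-16+a,v-16+b,.088).round(4))
E
```

```text
tool delta mm [  8.3 -10.3   2. ] pos [ 0.4804 -0.1132  0.132 ] rot [ 3.1396e+00 -1.9000e-03  4.3330e-01] q [-0.35 -0.01  1.62 -0.    1.53  0.79] F [0.4 0.1 0.5] w 0.0941 t 1.95
tip [ 0.5094 -0.1562  0.132 ]
tip [ 0.4647 -0.0623  0.132 ]
pred 302.20497988374075 187.57760306147674
pred 259.58516277537615 187.20669455933034
spR [ 0.4814 -0.0997  0.1055] spL [0.5343 0.1151 0.106 ]
L topcircle px 260.21069145202637 254.51886749267578 10.800130844116211 [0.5352 0.1106 0.088 ]
R topcircle px 353.5 274.5 10.606701850891113 [ 0.483  -0.1022  0.088 ]
```

```bash
python3 -m creep '[[[4,-5,0,0],[3,-5,10,0],[0,0,20,0],[0,0,20,0],[0,0,15,0],[0,0,0,0],[0,0,0,0],[0,0,0,0]]]' 0.62
python3 - <<'E'
from h import *
delta([.4825,-.1007,.067])
s=snapshot("scene"); 
cv2.imwrite("pics/s2.png",cv2.resize(s["color"][150:270,220:380,::-1],None,fx=5,fy=5,interpolation=cv2.INTER_CUBIC)[:600])
E
```

```text
time: 3.0
tool_pos: [0.4826, -0.1008, 0.0665]
ee_rot: [3.14, -0.001, 0.434]
wrist_force: [-0.2, -0.5, -0.2]
width: 0.0581
tool delta mm [-0.  -0.1 -0.5] pos [ 0.4826 -0.1008  0.0665] rot [ 3.1402e+00 -1.4000e-03  4.3380e-01] q [-0.32  0.03  1.71 -0.    1.4   0.82] F [-0.2 -0.5 -0.2] w 0.0581 t 3.0
```

View pics/s2.png

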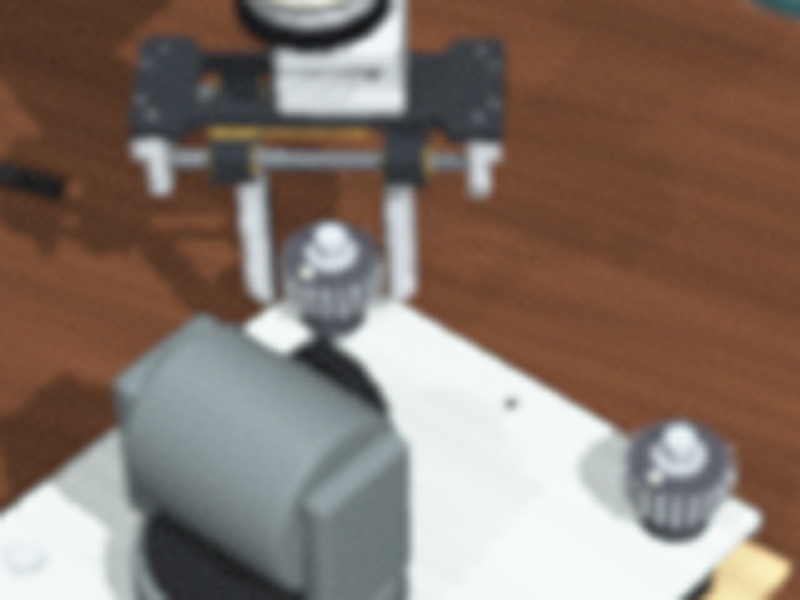

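The picture has the fingers either side of the right wheel. The wheel is centred at display pixel (332,280) and the jaws' mid at about (329,280), so I'll shift about 1 mm along tool −y and then close gently.

```bash
python3 -m creep '[[[0,-1,0,0],[0,0,0,0],[0,0,0,0]]]' 0.55
python3 -c "
from h import *
delta([.4825,-.1007,.067])"
python3 -m creep '[[[0,0,0,0],[0,0,0,0],[0,0,0,0]]]' 0.5
python3 -c "
from h import *
delta([.4825,-.1007,.067]); o=get_obs(); print(Ro.from_euler('xyz',o['ee_rot']).inv().apply(o['wrist_force']), o['wrist_torque'])"
```

```text
time: 3.42
tool_pos: [0.4818, -0.1001, 0.0659]
ee_rot: [3.14, -0.001, 0.434]
wrist_force: [0.3, -1.2, 0.5]
width: 0.0518
tool delta mm [ 0.4  0.9 -1.1] pos [ 0.4818 -0.1001  0.0659] rot [ 3.1403e+00 -6.0000e-04  4.3380e-01] q [-0.32  0.03  1.71 -0.    1.4   0.82] F [ 0.3 -1.2  0.5] w 0.0518 t 3.425
time: 3.8
tool_pos: [0.4821, -0.1007, 0.066]
ee_rot: [3.139, -0.001, 0.434]
wrist_force: [2.4, -4.4, 1.2]
width: 0.0495
tool delta mm [ 0.3  0.1 -1. ] pos [ 0.4821 -0.1007  0.066 ] rot [ 3.1388e+00 -8.0000e-04  4.3360e-01] q [-0.32  0.03  1.71 -0.    1.4   0.82] F [ 2.4 -4.4  1.2] w 0.0495 t 3.8
[ 0.36692277  4.96658173 -1.19933376] [-0.90455901 -0.41627669 -0.02156846]
```

```bash
python3 -m creep '[[[0,0.7,0,0],[0,0,0,-10],[0,0,0,-10],[0,0,0,0]]]'
python3 -c "
from h import *
delta([.4825,-.1007,.067]); o=get_obs(); print(Ro.from_euler('xyz',o['ee_rot']).inv().apply(o['wrist_force']), o['wrist_torque'])"
```

```text
time: 4.3
tool_pos: [0.4825, -0.1011, 0.0662]
ee_rot: [3.139, -0.0, 0.781]
wrist_force: [1.8, -5.0, 1.8]
width: 0.0497
tool delta mm [ 0.3 -0.3 -0.8] pos [ 0.4825 -0.1011  0.0662] rot [ 3.1389e+00 -2.0000e-04  7.8100e-01] q [-0.32  0.03  1.71 -0.    1.4   0.47] F [ 1.8 -5.   1.8] w 0.0497 t 4.3
[-2.23469928  4.80718285 -1.75824609] [-1.12239603 -0.58145244  0.09721279]
```

```bash
python3 -m creep '[[[-0.4,0.7,0,0],[0,0,0,-10],[0,0,0,-10],[0,0,0,-10],[0,0,0,-10],[0,0,0,0]]]'
cat >> h.py <<'E'
def st():
    delta([0,0,0]); o=get_obs(); print("Ftool",Ro.from_euler('xyz',o['ee_rot']).inv().apply(o['wrist_force']).round(1), "T",o['wrist_torque'].round(2))
def meas(n=4,ex=(.0,.0)):
    for nm in("top","scene"):
        L=[]
        for _ in range(n):
            s=snapshot(nm); co,sd,N,rect,m=plate(pts(s),s["color"]); L.append(np.r_[np.degrees(co[:2]@[[.972,.236],[-.235,.972]]),1000*(co[2]+co[:2]@[.619,-.019])])
        print(nm,"pitch(x),roll(y) deg, z0 mm",np.mean(L,0).round(3),"sem",(np.std(L,0)/n**.5).round(3),N,"ctr",np.round(rect[0],1))
E
python3 -c "
from h import *
st(); meas()"
```

```text
time: 5.05
tool_pos: [0.4836, -0.1011, 0.0673]
ee_rot: [3.137, -0.0, 1.48]
wrist_force: [2.2, -2.6, 7.0]
width: 0.0494
tool delta mm [  56.9 -491.    65.2] pos [ 0.4836 -0.1011  0.0673] rot [ 3.1373 -0.      1.4801] q [-0.32  0.03  1.71  0.    1.4  -0.23] F [ 2.2 -2.6  7. ] w 0.0494 t 5.05
Ftool [-2.4  2.5 -7. ] T [-0.76 -0.71  0.03]
top pitch(x),roll(y) deg, z0 mm [ 1.534 -0.124 53.725] sem [0.018 0.012 0.015] 6007 ctr [619.4 -20.9]
scene pitch(x),roll(y) deg, z0 mm [ 1.439 -0.07  54.424] sem [0.014 0.014 0.017] 4717 ctr [616.9 -16.5]
```

The roll changed by about −0.26° and the pitch by −0.3°. So the left jack bore at first and the right one has now taken over most of the load. I'll carry on with the right jack, following its rise and shift.

```bash
python3 -m creep '[[[-0.4,0.3,-1,0],[0,0.2,-0.5,-10],[-0.1,0.2,-0.5,-10],[-0.1,0.2,-0.6,-10],[-0.1,0.1,-0.6,-10],[-0.1,0.1,-0.5,-10],[-0.2,0.1,-0.6,-10],[0,0,0,0]]]'
python3 - <<'E'
from h import *
st(); meas(3)
# camera bias: fit table plane around plate
for n in("top","scene"):
    f=np.load(n+"0.npz"); W=f["W"]; hsv=cv2.cvtColor(f["c"],cv2.COLOR_RGB2HSV)
    m=(hsv[...,1]>80)&(hsv[...,0]<14)&(abs(W[...,2])<.01)&(np.hypot(W[...,0]-.62,W[...,1]+.02)<.33)&(W[...,0]>.3)
    P=W[m]; k=np.ones(len(P),bool)
    for _ in range(5):
        A=np.c_[P[:,:2]-[.619,-.019],np.ones(len(P))]; c=np.linalg.lstsq(A[k],P[k,2],rcond=None)[0]; r=P[:,2]-A@c; k=abs(r)<2*r[k].std()
    print(n,"table pitch,roll,z",np.degrees(c[:2]@[[.972,.236],[-.235,.972]]).round(3),c[2]*1000,k.sum(),r[k].std())
E
```

```text
time: 6.45
tool_pos: [0.4853, -0.1009, 0.0703]
ee_rot: [3.138, 0.003, 2.528]
wrist_force: [6.5, 0.3, 1.8]
width: 0.0495
tool delta mm [ 455.1 -197.1   68.3] pos [ 0.4853 -0.1009  0.0703] rot [3.1377e+00 2.8000e-03 2.5282e+00] q [-0.32  0.03  1.7   0.    1.4  -1.28] F [6.5 0.3 1.8] w 0.0495 t 6.45
Ftool [-5.1  4.  -1.8] T [-0.5  -1.23  0.05]
top pitch(x),roll(y) deg, z0 mm [ 0.743 -0.183 55.104] sem [0.002 0.021 0.024] 5655 ctr [619.6 -21. ]
scene pitch(x),roll(y) deg, z0 mm [ 0.654 -0.148 55.744] sem [0.023 0.013 0.036] 4761 ctr [618.2 -17.1]
top table pitch,roll,z [ 0.126 -0.054] 0.5923321057852216 32562 0.001875885714047041
scene table pitch,roll,z [-0.007 -0.04 ] 1.179565094237162 26710 0.001929151942355541
```

```bash
python3 -m creep '[[[-0.7,0.5,-0.2,0],[-0.2,0.1,-0.5,-10],[-0.2,0.1,-0.6,-10],[-0.2,0,-0.5,-10],[0,0,0,0]]]'
python3 -c "
from h import *
st()"
python3 -m creep '[[[0,0,0,0],[0,0,0,0],[0,0,0,0]]]' 0.75
python3 -c "
from h import *
st(); meas(3)"
```

```text
time: 7.38
tool_pos: [0.4861, -0.1006, 0.0719]
ee_rot: [3.139, 0.003, 3.052]
wrist_force: [5.4, -0.0, 1.9]
width: 0.0492
tool delta mm [493.3  56.6  70.7] pos [ 0.4861 -0.1006  0.0719] rot [3.1392e+00 2.7000e-03 3.0520e+00] q [-0.32  0.03  1.7   0.    1.41 -1.8 ] F [ 5.4 -0.   1.9] w 0.0492 t 7.375
Ftool [-5.4  0.5 -1.8] T [-0.4  -1.11  0.03]
time: 7.75
tool_pos: [0.4837, -0.1013, 0.0706]
ee_rot: [3.141, -0.003, 3.051]
wrist_force: [-0.1, 0.4, 0.5]
width: 0.0698
tool delta mm [490.6  57.3  72.1] pos [ 0.4837 -0.1013  0.0706] rot [ 3.1405e+00 -2.9000e-03  3.0515e+00] q [-0.32  0.03  1.7   0.    1.41 -1.8 ] F [-0.1  0.4  0.5] w 0.0698 t 7.75
Ftool [ 0.1  0.3 -0.5] T [ 0.1  -0.13  0.03]
top pitch(x),roll(y) deg, z0 mm [ 0.279 -0.186 55.873] sem [0.018 0.011 0.017] 5768 ctr [620.  -21.1]
scene pitch(x),roll(y) deg, z0 mm [ 0.18  -0.152 56.522] sem [0.021 0.011 0.03 ] 4862 ctr [618.5 -16.4]
```

```bash
python3 -m creep '[[[0,0,-15,0],[0,0,-30,0],[0,0,-25,0],[-3,20,0,0],[-7,45,0,0],[-8,50,0,0],[-7,45,0,0],[-6,40,0,0]]]' 0.8
python3 -m creep '[[[-3,17,0,0],[0,0,0,10],[0,0,0,10],[0,0,0,10],[0,0,0,10],[0,0,0,10],[0,0,0,10],[0,0,0,10]]]'
python3 -m creep '[[[0,0,0,10],[0,0,0,10],[0,0,0,0],[0,0,0,0]]]'
python3 -c "
from h import *
delta([.537,.1115,.072])"
```

```text
time: 9.05
tool_pos: [0.5343, 0.0962, 0.1431]
ee_rot: [3.141, 0.002, 3.052]
wrist_force: [0.6, -0.4, -0.5]
width: 0.0752
time: 10.05
tool_pos: [0.5383, 0.1101, 0.1423]
ee_rot: [3.141, 0.001, 1.823]
wrist_force: [-0.7, 0.6, 0.7]
width: 0.0753
time: 10.55
tool_pos: [0.5382, 0.1107, 0.1419]
ee_rot: [3.141, 0.0, 1.483]
wrist_force: [-0.8, -0.7, -0.3]
width: 0.0753
tool delta mm [ 0.7 -1.3 69.9] pos [0.5382 0.1107 0.1419] rot [3.1411e+00 3.0000e-04 1.4828e+00] q [ 0.1   0.11  1.48 -0.    1.56  0.19] F [-0.8 -0.7 -0.3] w 0.0753 t 10.55
```

```bash
python3 -m creep '[[[0.7,-1.3,10,0],[0,0,20,0],[0,0,25,0],[0,0,15,0],[0,0,0,0],[0,0,0,0]]]' 0.62
python3 - <<'E'
from h import *
delta([.537,.1115,.072])
s=snapshot("scene"); 
cv2.imwrite("pics/s3.png",cv2.resize(s["color"][180:300,260:420,::-1],None,fx=5,fy=5,interpolation=cv2.INTER_CUBIC)[:600])
E
```

```text
time: 11.3
tool_pos: [0.5375, 0.112, 0.0724]
ee_rot: [3.14, -0.0, 1.481]
wrist_force: [0.1, 0.1, -0.5]
width: 0.0583
tool delta mm [-0.6 -0.4  0.4] pos [0.5375 0.112  0.0724] rot [ 3.1401e+00 -2.0000e-04  1.4812e+00] q [ 0.1   0.15  1.57 -0.    1.42  0.19] F [ 0.1  0.1 -0.5] w 0.0583 t 11.3
```

View pics/s3.png

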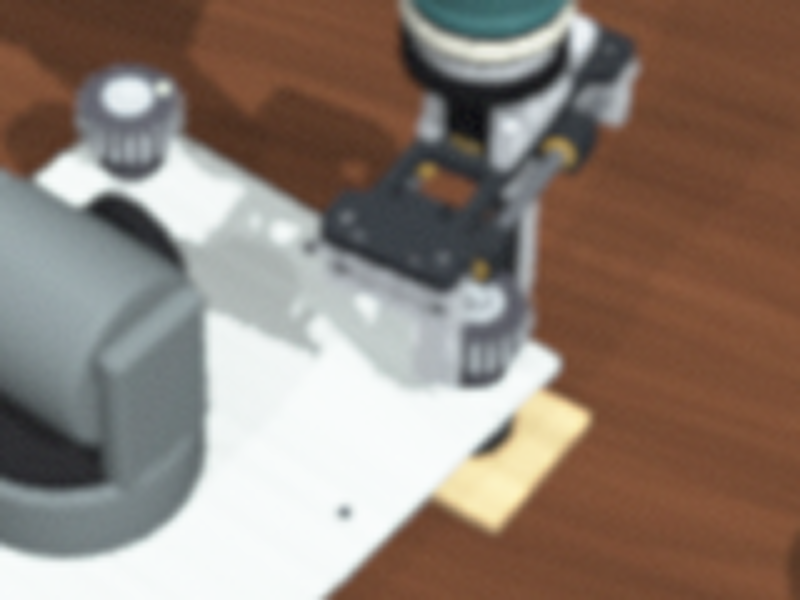

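The picture shows the fingers straddling the left wheel, which is at display (488,330). The left foot hangs just above its packer at (492,440). The right spindle has sunk almost to its wheel top at (130,95). I'll close on the left wheel.

```bash
python3 -m creep '[[[0,0,0,0],[0,0,0,0],[0,0,0,0]]]' 0.55
python3 -c "
from h import *
st()"
python3 -m creep '[[[0,0,0,0],[0,0,0,0],[0,0,0,0]]]' 0.5
python3 -c "
from h import *
st()"
```

```text
time: 11.72
tool_pos: [0.537, 0.112, 0.0719]
ee_rot: [3.141, 0.0, 1.481]
wrist_force: [-0.3, 0.4, 0.0]
width: 0.0514
tool delta mm [-159.7 -524.9   71.6] pos [0.537  0.112  0.0719] rot [3.141  0.     1.4811] q [ 0.1   0.15  1.57 -0.    1.42  0.19] F [-0.3  0.4  0. ] w 0.0514 t 11.725
Ftool [ 0.4 -0.4 -0. ] T [-0.06 -0.11  0.11]
time: 12.1
tool_pos: [0.5367, 0.1121, 0.0716]
ee_rot: [-3.141, -0.0, 1.481]
wrist_force: [-1.4, 0.4, 1.4]
width: 0.0493
tool delta mm [-159.7 -524.5   71.8] pos [0.5367 0.1121 0.0716] rot [-3.1413 -0.      1.481 ] q [0.1  0.15 1.57 0.   1.42 0.19] F [-1.4  0.4  1.4] w 0.0493 t 12.1
Ftool [ 0.3 -1.4 -1.4] T [ 0.    0.16 -0.05]
```

```bash
python3 -m creep '[[[0,0,0,-10],[0,0,0,-10],[0,0,0,-10],[0,0,0,-10],[0,0,0,-10],[0,0,0,-10],[0,0,0,-10],[0,0,0,0]]]'
python3 -c "
from h import *
st();meas(3)"
```

```text
time: 13.1
tool_pos: [0.5381, 0.1127, 0.0719]
ee_rot: [3.139, 0.002, 2.701]
wrist_force: [3.5, 2.5, -0.8]
width: 0.0495
tool delta mm [ 438.8 -331.5   70.2] pos [0.5381 0.1127 0.0719] rot [3.1392e+00 2.0000e-03 2.7012e+00] q [ 0.1   0.15  1.57  0.    1.42 -1.03] F [ 3.5  2.5 -0.8] w 0.0495 t 13.1
Ftool [-2.1  3.7  0.8] T [ 0.39 -0.64  0.17]
top pitch(x),roll(y) deg, z0 mm [ 0.273 -0.182 55.979] sem [0.017 0.014 0.014] 6195 ctr [619.8 -21.4]
scene pitch(x),roll(y) deg, z0 mm [ 0.173 -0.111 56.56 ] sem [0.022 0.025 0.024] 4835 ctr [619.2 -17.4]
```

```bash
python3 -m creep '[[[-0.3,0.5,0,0],[0,0,0,-10],[0,0,-0.2,-10],[0,0,-0.2,-10],[0,0,0,0]]]'
python3 -c "
from h import *
st();meas(3)"
```

```text
time: 14.02
tool_pos: [0.5383, 0.1133, 0.0725]
ee_rot: [3.14, 0.003, -3.057]
wrist_force: [3.8, 4.2, -0.5]
width: 0.0494
tool delta mm [546.1 -67.5  71. ] pos [0.5383 0.1133 0.0725] rot [ 3.1400e+00  2.5000e-03 -3.0571e+00] q [ 0.1   0.15  1.57  0.    1.42 -1.55] F [ 3.8  4.2 -0.5] w 0.0494 t 14.025
Ftool [-4.1  3.9  0.6] T [ 0.7  -0.69  0.1 ]
top pitch(x),roll(y) deg, z0 mm [ 0.181 -0.057 56.183] sem [0.009 0.019 0.014] 6094 ctr [620.1 -21.6]
scene pitch(x),roll(y) deg, z0 mm [ 8.6000e-02 -4.0000e-03  5.6723e+01] sem [0.005 0.013 0.035] 4830 ctr [619.6 -16.8]
```

```bash
python3 -m creep '[[[-0.5,0.5,0,0],[0,0,-0.3,-10],[0,0,0,0],[0,0,0,0]]]'
python3 -c "
from h import *
st()"
python3 -m creep '[[[0,0,0,0],[0,0,0,0],[0,0,0,0],[0,0,0,0]]]' 0.75
python3 -c "
from h import *
st();meas(8)"
```

```text
time: 14.82
tool_pos: [0.5383, 0.1134, 0.0728]
ee_rot: [3.141, 0.002, -2.886]
wrist_force: [3.0, 4.5, 1.6]
width: 0.0492
tool delta mm [549.6  26.4  71.9] pos [0.5383 0.1134 0.0728] rot [ 3.1409e+00  1.6000e-03 -2.8858e+00] q [ 0.1   0.15  1.57  0.    1.42 -1.72] F [3.  4.5 1.6] w 0.0492 t 14.825
Ftool [-4.1  3.6 -1.6] T [ 0.85 -0.6   0.13]
time: 15.32
tool_pos: [0.5375, 0.1125, 0.072]
ee_rot: [-3.141, -0.001, -2.883]
wrist_force: [0.4, -0.4, 0.2]
width: 0.0704
tool delta mm [548.3  28.7  72.5] pos [0.5375 0.1125 0.072 ] rot [-3.1413e+00 -1.0000e-03 -2.8830e+00] q [ 0.1   0.15  1.57 -0.    1.42 -1.73] F [ 0.4 -0.4  0.2] w 0.0704 t 15.325
Ftool [-0.3 -0.5 -0.2] T [ 0.09 -0.16 -0.02]
top pitch(x),roll(y) deg, z0 mm [ 1.0700e-01 -4.8000e-02  5.6307e+01] sem [0.007 0.006 0.01 ] 5961 ctr [620.1 -21.6]
scene pitch(x),roll(y) deg, z0 mm [-1.2000e-02 -1.0000e-02  5.6888e+01] sem [0.01  0.011 0.012] 4733 ctr [619.2 -18.2]
```

Both views now read level after table-bias correction (pitch about −0.01°, roll about +0.02°). The load share is close to the middle of the transfer. I'll retract and check.

```bash
python3 -m creep '[[[0,0,-10,0],[0,0,-30,0],[0,0,-40,0],[0,0,-40,0],[40,0,0,0],[50,0,0,0],[50,0,0,0],[40,0,0,0]]]' 1
python3 -m creep '[[[0,0,0,0],[0,0,0,0],[0,0,0,0],[0,0,0,0]]]'
python3 - <<'E'
from h import *
st();meas(6)
s=snapshot("scene"); 
cv2.imwrite("pics/s4.png",cv2.resize(s["color"][130:360,120:420,::-1],None,fx=2.6,fy=2.6,interpolation=cv2.INTER_CUBIC)[:600])
E
```

```text
time: 17.12
tool_pos: [0.3623, 0.0664, 0.1932]
ee_rot: [-3.141, 0.002, -2.882]
wrist_force: [0.2, 0.4, -0.0]
width: 0.094
time: 17.62
tool_pos: [0.3644, 0.0668, 0.1921]
ee_rot: [3.141, -0.001, -2.882]
wrist_force: [0.0, -0.2, 0.7]
width: 0.0938
tool delta mm [369.2  28.9 192.4] pos [0.3644 0.0668 0.1921] rot [ 3.1414e+00 -9.0000e-04 -2.8821e+00] q [ 0.03 -0.32  1.76 -0.    1.7  -1.8 ] F [ 0.  -0.2  0.7] w 0.0938 t 17.625
Ftool [ 0.  -0.2 -0.7] T [ 0.12 -0.12  0.01]
top pitch(x),roll(y) deg, z0 mm [ 9.5000e-02 -4.0000e-02  5.6326e+01] sem [0.011 0.006 0.012] 7462 ctr [620.6 -21.3]
scene pitch(x),roll(y) deg, z0 mm [ 1.000e-03 -6.000e-03  5.689e+01] sem [0.011 0.007 0.018] 4831 ctr [618.4 -18. ]
```

View pics/s4.png

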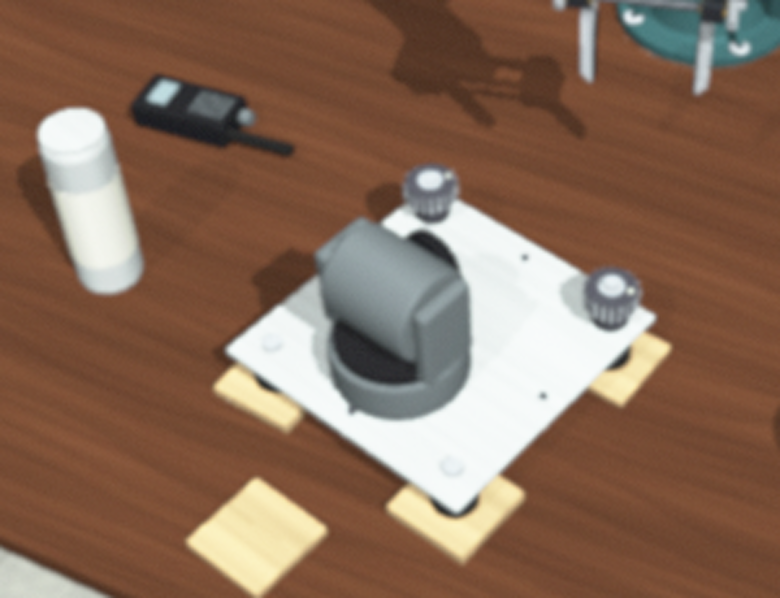

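The gripper is clear at the top right and the plate is level on its packers. The visible feet, at (617,357), (456,503) and (268,383), sit on their packers, and the can, radio and spare packer are where they were. I'm handing in.

```bash
python3 -c "
from bench import ticket
print(ticket.close_job())"
```

```text
the job is handed in; nothing more can be done
None
```

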